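Offer up a hinge arm to its fixed knuckles

TASK

Pull the flat aluminium hinge arm up out of its square steel cup, carry it to the cream jamb block and lower the knuckle at its bottom end between the two fixed knuckles until all three holes line up, so that a hinge pin could be slid through. Finish while still holding it there in the gripper: upright, hanging freely from the grip, neither resting on the block nor wedged against the knuckles. Leave everything else on the bench where it stands.

Things in the scene. Friction and masses are not known exactly. Their poses are not given: they have to be found in the camera images.
- leaf: loose hinge arm, about 170 g: flat aluminium bar 12 mm thick (its x), 24 mm wide (y), 160 mm tall in all, upright in the cup. Knuckle at its lower end, hidden in the cup: barrel of 22 mm diameter, 24 mm long along y, 10 mm hole along y. Origin: lowest point of the knuckle; z up along the bar, which is centred on the knuckle. Same turned half round about z. Grip the broad faces (closing along x)
- leaf_hole (a point): the middle of the loose knuckle's hole, 11 mm above the arm's origin; axes as the arm's, the hole runs along y
- leaf_grip (a point): a good point to grip the arm, on the bar's centre line, 125 mm above its origin (65 mm above the cup's rim at the start, 35 mm below the bar's top end)
- cup: upright square steel cup holding the arm, fixed to the bench: outside 35 mm (x) by 37 mm (y), rim 70 mm above the bench, inner floor 10 mm above it, about 2.5 mm of play each way round the knuckle, on a 75 mm square foot 6 mm thick. Origin: middle of its underside
- jamb: cream block 60 mm (x) by 110 mm (y) fixed to the bench on a dark foot 100 by 150 mm; flat aluminium hinge leaf on top, 99 mm above the bench. From it rise two fixed knuckles side by side along y, each 22 mm diameter, 20 mm long, 10 mm hole along y, tops 131 mm above the bench; the gap between them is 29 mm, open from above, front and back. Origin: middle of its underside, z up
- jamb_hole (a point): the middle of the gap between the fixed knuckles, on the line of their holes, 120 mm above the bench; axes as the block's, the holes run along y. The loose knuckle's hole belongs here; its underside is then 10 mm above the block's top, so nothing but the gripper carries it
- driver: bystander: screwdriver standing handle up in a grey plastic block 70 mm square, 45 mm high; top of the handle 155 mm above the bench, wooden handle 25 mm diameter; origin at the tip of its shank
- pin0: bystander: steel hinge pin 6 mm diameter standing in a wooden block 70 mm square, 45 mm high; its top is 104 mm above the bench; origin at its foot
- pin1: bystander: a second such pin in the same block; origin at its foot
- beaker: bystander: glass beaker 72 mm diameter, 90 mm high; origin at the middle of its underside
- jar: bystander: small amber jar 54 mm diameter, 65 mm high; origin at the middle of its underside
Things that resemble listed ones, but are neither listed nor needed, are in the scene too. What is shaped like the leaf but yellow is not meant.

How it is judged:
By the outcome, as a careful person would: the job done as asked, in the order asked, and still so for the second after the job is handed in, while the arm keeps its last pose, push and grip.
It also fails if it takes over 38 s, if anything falls off the work surface, if the arm or the gripper's body presses on something with over 40 N, if the wrist force passes 120 N, or if a joint passes its speed limit or range.

ROBOT

A 6-joint arm with a two-finger parallel gripper is mounted at the origin on the work surface. World frame = base frame: x ahead of the robot, y to its left, z up, the work surface at z = 0. Lengths are in m, angles in degrees, forces in N, time in s.
With the tool pointing down it reaches from about 0.375 to 0.925 m from the base axis. Payload 5.7 kg.
Tool frame: the origin (TCP) lies at the very end of the fingers, on their centre line; the grasp point (between the pads) lies 19 mm behind it; z points along the fingers, y is the line along which they close (so a half turn about z gives the same grasp; the last joint's range is limited). The gripper opens to 88 mm and grips with 3 to 60 N. Pads are 20 mm wide; open, the fingers measure 115 mm over their backs; the gripper's body (75 mm by 178 mm) begins 61 mm behind the grasp point.
Start: joints at [-80.564, 20.558, 86.54, -0, 72.909, -6.595], TCP at [0.166, -0.577, 0.223] pointing down, gripper open.
Joint ranges: [-170.27, 170.27], [-57.76, 135], [12.27, 136.19], [-55.21, 235.2], [11.17, 155.16], [-170.74, 170.74]. Speed limits (degrees/s): [136.94, 136.94, 180, 180, 180, 180].

INTERFACE

Orientations are given as [roll, pitch, yaw] about the fixed x, y, z axes, in that order (R = Rz(yaw) Ry(pitch) Rx(roll)).
In Python, from rig import * gives the robot as it stands. Calls block until the motion is done:
- move_ptp(position, orientation): joint-space move of the TCP to a pose.
- move_straight(position, orientation=None, feed=0.15): straight line of the TCP; orientation=None keeps the orientation; feed is the mean speed in m/s.
- movej(angles): joint-space move.
- let_go() and close_gripper(grasp_force=None): open the fingers fully, or close them until they stop; grasp_force is the grip in N (None keeps the last).
- dwell(seconds).
- ik(position, orientation): joint angles nearest the present ones, or None.
- capture(name): name is "scene" or "side" or "wrist"; returns a dict with "pixels" (480x640x3 uint8, blue, green, red), "depth" (480x640 float32, m along the optical axis (not along the pixel's ray), 0 where there is no reading), "fx", "fy", "cx", "cy" (pixels), "extrinsics" (4x4, takes a point from world to camera coordinates); the wrist camera has in their place "mount" (4x4, takes a point from camera to tool coordinates, whose origin is the TCP and whose axes are the flange's). Camera axes: x right, y down, z forward; pixel columns grow to the right and rows downward; lengths in m; the calibration is good to about 2 mm. The wrist camera is an equidistant fisheye: a pixel r from the principal point sees the ray r / f radians off the axis. A picture is of the moment at which its call begins: read the wrist's pose just before it.
A pose or a line that the arm cannot do raises IKError and nothing moves.
- job_done(): hands the job in; it is judged then, once.
Readings, each from a call of its own:
- current_time(): time.
- current_q(): joint angles.
- current_joint_velocities(): joint speeds.
- current_effort(): joint torques, N m.
- current_eef_pos(): TCP position.
- current_orientation(): TCP orientation.
- current_contact_force(): force on the tool from outside, world axes, zero at the start.
- current_ft_torque(): the same for the moment, N m.
- current_width(): finger opening in m.
- current_grip_force(): force on a finger pad.
Only numpy, scipy, OpenCV 4.12 (cv2) and the standard library are available. Lean on these libraries where they do the work, as an engineer would, in place of code of your own. Each camera call takes 0.05 s, during which the arm holds its last target. There are 200 camera calls.

## Working session

There is one attempt and no reset: what is moved stays moved. The work goes in short steps, each a Python script; the robot and the scene stay as the last script left them, time stands still between calls to the robot, and variables do not carry over. Pictures are saved under pics/ and viewed, at most 10 in all, crops included, and the job is handed in when it is done.

```bash
mkdir -p pics; ls; python3 - <<'E'
from rig import *
import cv2,numpy as np,pickle
d={}
for n in("scene","side"):
    c=capture(n);d[n]=c;cv2.imwrite(f"pics/{n}0.png",c["pixels"])
    E=np.array(c["extrinsics"]);print(n,c["fx"],c["cx"],c["cy"],(-E[:3,:3].T@E[:3,3]).round(3),E[:3,:3].round(2).tolist())
pickle.dump(d,open("d0.pkl","wb"));print(current_time())
E
```

```text
pics
scene 515.3718500056145 318.81550220070585 243.74997619807175 [1.077 0.225 0.852] [[-0.24, 0.97, -0.01], [0.8, 0.19, -0.57], [-0.55, -0.15, -0.82]]
side 461.0172364156906 318.68884348637914 239.30168842924095 [0.201 0.627 0.521] [[-0.85, -0.52, -0.02], [-0.26, 0.47, -0.84], [0.45, -0.71, -0.54]]
0.1
```

View pics/scene0.png

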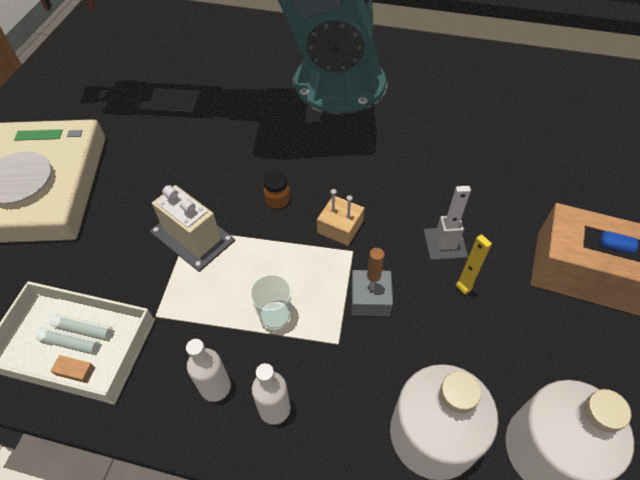

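View pics/side0.png

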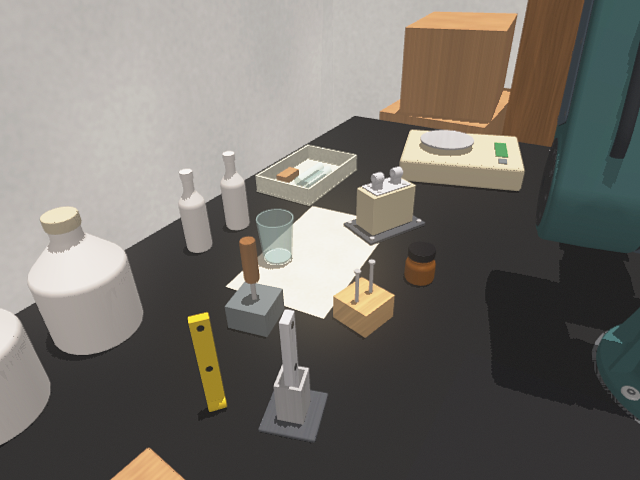

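Candidates for the leaf: the grey bar in the cup at scene (458,205) / side (289,345), and the yellow bar at scene (474,265) / side (207,362), which is excluded. Candidates for the jamb: the block with knuckles at scene (186,215) / side (385,203), and the cream scale at scene (40,180), which isn't it. Next I'll check a close crop and measure from depth.

```bash
cat > h.py <<'E'
import cv2,numpy as np
def cloud(c):
    v,u=np.mgrid[0:480,0:640];z=c["depth"]
    P=np.stack([(u-c["cx"])/c["fx"]*z,(v-c["cy"])/c["fy"]*z,z],-1)
    E=np.array(c["extrinsics"]);W=(P-E[:3,3])@E[:3,:3]
    W[z==0]=np.nan
    return W
E
python3 - <<'E'
from h import *
import pickle
d=pickle.load(open("d0.pkl","rb"))
def rect(p): 
    r=cv2.minAreaRect((p[:,:2]*1000).astype(np.float32)); return np.round(r[0],1),np.round(r[1],1),round(r[2],1),len(p)
boxes={"scene":{"cup":(420,180,470,262),"jamb":(145,180,240,270),},"side":{"cup":(258,305,332,442),"jamb":(340,160,430,242)}}
for n in d:
    W=cloud(d[n])
    for o,(a,b,c,e) in boxes[n].items():
        p=W[b:e,a:c].reshape(-1,3);p=p[np.isfinite(p[:,0])]
        bands={"cup":[(-.01,.003),(.004,.010),(.02,.064),(.066,.074),(.08,.15),(.15,.185)],"jamb":[(.004,.014),(.03,.09),(.094,.103),(.106,.135)]}[o]
        for lo,hi in bands:
            q=p[(p[:,2]>lo)&(p[:,2]<hi)]
            if len(q)>4: print(n,o,lo,hi,*rect(q),"mean",(q.mean(0)*1000).round(1), "zmax",q[:,2].max().round(4))
a=cv2.resize(d["scene"]["pixels"][180:270,420:500],None,fx=5,fy=5,interpolation=cv2.INTER_CUBIC)
b=cv2.resize(d["scene"]["pixels"][180:270,145:240],None,fx=4,fy=5,interpolation=cv2.INTER_CUBIC)
cv2.imwrite("pics/crop1.png",np.hstack([a,b]))
E
```

```text
scene cup -0.01 0.003 [379.9 310.8] [226.4 106.8] 7.4 2107 mean [3.66e+02 2.99e+02 1.00e-01] zmax 0.003
scene cup 0.004 0.01 [391.  309.2] [196.9  94.7] 3.1 629 mean [455.3 311.1   6.3] zmax 0.0099
scene cup 0.02 0.064 [445.9 314.8] [38.6 37.5] 18.7 373 mean [457.5 313.9  43.9] zmax 0.064
scene cup 0.066 0.074 [445.3 315.2] [37.1 37.9] 18.0 162 mean [451.7 314.1  69.6] zmax 0.074
scene cup 0.08 0.15 [488.7 335.2] [111.2  24.3] 25.8 383 mean [454.6 316.3 115. ] zmax 0.1498
scene cup 0.15 0.185 [446.5 314.8] [14.2 24.5] 14.5 180 mean [448.9 314.7 163.4] zmax 0.1725
scene jamb 0.004 0.014 [ 514.7 -200.8] [253.  197.7] 20.0 1322 mean [ 569.  -171.3    8.2] zmax 0.0139
scene jamb 0.03 0.09 [ 574.2 -183.1] [ 54.5 123.4] 3.2 1002 mean [ 573.9 -164.4   60.8] zmax 0.0899
scene jamb 0.094 0.103 [ 548.5 -184.8] [111.7  60.5] 64.0 1053 mean [ 555.8 -179.9   98.4] zmax 0.103
scene jamb 0.106 0.135 [ 548.  -185.7] [74.9 21.4] 62.9 357 mean [ 551.  -182.5  123.9] zmax 0.1334
side cup -0.01 0.003 [497.7 245.2] [116.4 261.9] 30.4 5210 mean [4.909e+02 2.354e+02 4.000e-01] zmax 0.003
side cup 0.004 0.01 [494.8 253.5] [ 93.7 255.9] 38.0 1737 mean [441.  321.8   6.4] zmax 0.0099
side cup 0.02 0.064 [506.8 257.2] [ 48.1 222.9] 45.8 1264 mean [474.3 294.   41.8] zmax 0.064
side cup 0.066 0.074 [445.1 316.7] [35.6 39.2] 17.7 399 mean [441.6 321.6  69.8] zmax 0.0738
side cup 0.08 0.15 [440.  318.2] [26.  11.4] 80.5 659 mean [440.5 323.  116.2] zmax 0.1499
side cup 0.15 0.185 [444.7 316.8] [12.8 26. ] 18.2 356 mean [442.2 320.6 164.1] zmax 0.1719
side jamb 0.004 0.014 [ 592.2 -299.9] [228.  400.9] 29.4 953 mean [ 553.4 -195.5    8.4] zmax 0.014
side jamb 0.03 0.09 [ 619.6 -269.5] [220.8 323.3] 10.8 1883 mean [ 552.7 -217.1   56.8] zmax 0.0899
side jamb 0.094 0.103 [ 545.8 -182.1] [111.8  57.8] 61.7 542 mean [ 543.1 -172.1   97.9] zmax 0.103
side jamb 0.106 0.135 [ 547.4 -183.6] [71.5 24. ] 62.9 303 mean [ 546.  -178.4  120.4] zmax 0.1321
```

View pics/crop1.png

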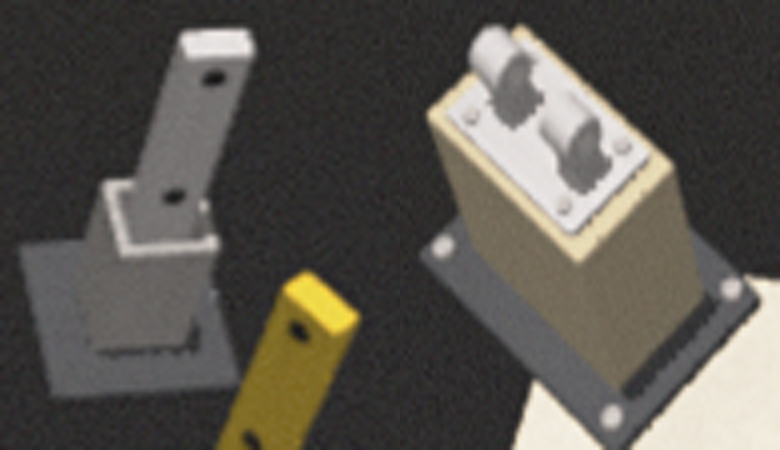

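The crop confirms the choice: the grey bar stands in the square cup with its broad face toward the camera, and the jamb shows two knuckles. Now I'll check finger clearance to the yellow bar and the wrist ranges.

```bash
python3 - <<'E'
from h import *
from rig import *
import pickle
d=pickle.load(open("d0.pkl","rb"))
L=np.array([.4455,.3155])
a=np.radians(17);R=np.array([[np.cos(a),np.sin(a)],[-np.sin(a),np.cos(a)]])
for n in d:
    W=cloud(d[n]);h=cv2.cvtColor(d[n]["pixels"],cv2.COLOR_BGR2HSV)
    m=(h[...,0]>20)&(h[...,0]<32)&(h[...,1]>180)&(h[...,2]>60)
    p=W[m];p=p[np.isfinite(p[:,0])&(np.hypot(*(p[:,:2]-L).T)<.2)]
    q=(p[:,:2]-L)@R.T
    for lo,hi in((0,.03),(.03,.09),(.09,.13),(.13,.2)):
        s=(p[:,2]>lo)&(p[:,2]<hi)
        if s.any(): print(n,lo,"leafframe min",q[s].min(0).round(3),"max",q[s].max(0).round(3),p[s,2].max().round(3))
print(current_orientation(),current_eef_pos())
for y in(107,-73): print(y,ik([.4455,.3155,.26],[180,0,y]),ik([.4455,.3155,.116],[180,0,y]))
for y in(63,-117): print(y,ik([.5475,-.184,.3],[180,0,y]))
E
```

```text
scene 0 leafframe min [0.099 0.   ] max [0.12  0.022] 0.027
scene 0.03 leafframe min [0.1   0.004] max [0.118 0.025] 0.09
scene 0.09 leafframe min [0.099 0.005] max [0.117 0.024] 0.13
scene 0.13 leafframe min [0.095 0.004] max [0.117 0.023] 0.163
side 0 leafframe min [0.089 0.002] max [0.111 0.03 ] 0.03
side 0.03 leafframe min [0.091 0.013] max [0.111 0.028] 0.09
side 0.09 leafframe min [0.091 0.013] max [0.112 0.028] 0.13
side 0.13 leafframe min [0.091 0.006] max [0.116 0.027] 0.162
[-1.79904906e+02 -1.16230728e-02  1.60307891e+01] [ 0.16558071 -0.5760539   0.22190428]
107 [ 2.80550611e+01  1.42129391e+01  9.03396238e+01 -2.54444375e-14
  7.54474370e+01  1.10550611e+01] [ 2.80550611e+01  2.31237294e+01  1.00047990e+02 -2.54444375e-14
  5.68282801e+01  1.10550611e+01]
-73 [  28.05506106   14.21293915   90.33962384    0.           75.44743701
 -168.94493894] [ 2.80550611e+01  2.31237294e+01  1.00047990e+02 -2.54444375e-14
  5.68282801e+01 -1.68944939e+02]
63 [-2.54271459e+01  1.52796453e+01  8.31642936e+01 -2.54444375e-14
  8.15560611e+01  1.57285409e+00]
-117 None
```

```bash
python3 - <<'E'
from h import *
from rig import *
x,y,w=.4453,.3158,107.3
move_ptp([x,y,.30],[180,0,w]);print(current_time())
move_straight([x,y,.205],feed=.15)
c=capture("wrist");cv2.imwrite("pics/w1.png",c["pixels"]);s=capture("side");cv2.imwrite("pics/s1.png",s["pixels"][230:450,180:420])
print(c["fx"],c["cx"],c["cy"],np.round(c["mount"],3).tolist(),current_time(),current_eef_pos(),current_orientation(),current_contact_force())
E
python3 -c "
import cv2,numpy as np
a=cv2.resize(cv2.imread('pics/w1.png'),(480,360));b=cv2.resize(cv2.imread('pics/s1.png'),(320,293))
b=cv2.copyMakeBorder(b,0,67,0,0,0);cv2.imwrite('pics/j1.png',np.hstack([a,b]))"
```

```text
3.375
371.64829954431775 322.1262901365815 238.6456669400188 [[0.0, -0.958, -0.288, 0.08], [1.0, -0.0, 0.002, -0.001], [-0.002, -0.288, 0.958, -0.162], [0.0, 0.0, 0.0, 1.0]] 4.2583 [0.44620994 0.31624386 0.20619669] [ 1.79867351e+02 -2.55826167e-02  1.07297189e+02] [-0.28365719 -0.10987694  0.16784712]
```

View pics/j1.png

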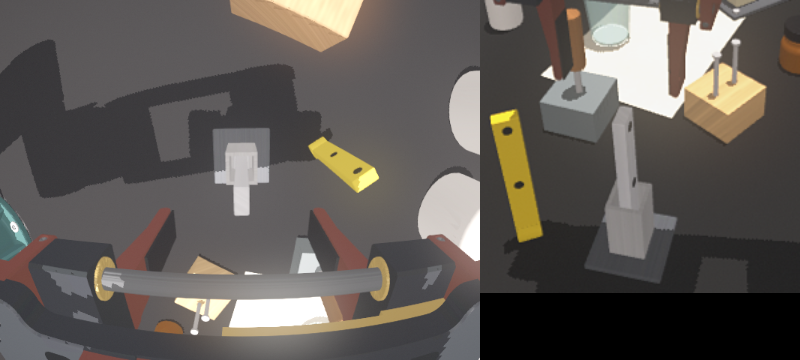

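The leaf top sits centred between the fingers (wrist about (321,264)). I'll check its offset along the broad face from depth before closing.

```bash
cat >> h.py <<'E'
def wcloud(c):
    v,u=np.mgrid[0:480,0:640];dx=u-c["cx"];dy=v-c["cy"];r=np.hypot(dx,dy)+1e-9;t=r/c["fx"]
    z=c["depth"];k=np.tan(t)/r*z
    P=np.stack([dx*k,dy*k,z],-1);M=np.array(c["mount"]);W=P@M[:3,:3].T+M[:3,3];W[z==0]=np.nan
    return W
E
python3 - <<'E'
from h import *
from rig import *
c=capture("wrist");W=wcloud(c);p=W[170:300,280:365].reshape(-1,3);p=p[np.isfinite(p[:,0])]
q=p[(abs(p[:,2]-.036)<.006)&(abs(p[:,0])<.04)]
print("wrist tool frame mm",(np.percentile(q,[2,50,98],axis=0)*1000).round(1).tolist(),cv2.minAreaRect((q[:,:2]*1000).astype(np.float32)))
E
```

```text
wrist tool frame mm [[-8.7, -7.3, 35.8], [3.7, -1.6, 37.1], [14.0, 3.6, 40.4]] ((2.4400672912597656, -1.8806309700012207), (10.987817764282227, 23.78864860534668), 89.62139892578125)
```

```bash
python3 - <<'E'
from h import *
from rig import *
print(current_eef_pos())
move_straight([.4445,.3165,.116],feed=.08)
print(current_eef_pos(),current_contact_force())
close_gripper(40);dwell(.2);print(current_width(),current_grip_force(),current_contact_force(),current_time())
move_straight([.4445,.3165,.20],feed=.08);print(current_contact_force())
move_straight([.4445,.3165,.31],feed=.2);print(current_width(),current_contact_force())
c=capture("side");cv2.imwrite("pics/s2.png",c["pixels"][80:460,100:580]);print(current_time())
E
```

```text
[0.44614821 0.31621477 0.20619911]
[0.44491377 0.31673753 0.11651302] [ 0.4699011   0.51357658 -0.48022366]
0.011988505162362415 39.99730467796326 [1.13105057 0.23057277 0.18138736] 6.925
[ 0.28087899 -0.55461873 -1.69578691]
0.011751555843205216 [-0.55051227  0.23601377 -2.5121941 ]
8.875
```

View pics/s2.png

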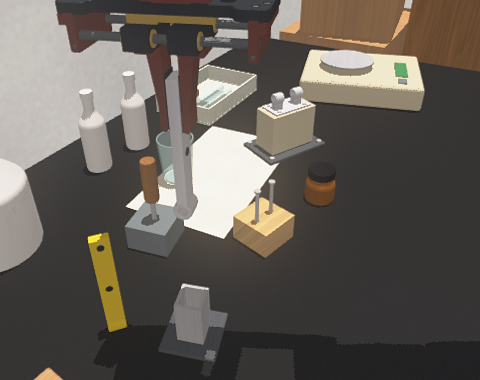

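The leaf is out of the cup and held, with its knuckle at about (185,207) in the crop. I'll carry it above the jamb and measure both pieces in the same views.

```bash
cat > meas.py <<'E'
from h import *
from rig import *
import pickle
def main(tag):
    e=current_eef_pos();d={n:capture(n) for n in("scene","side")};pickle.dump((e,d),open(tag+".pkl","wb"))
    t=np.array(e);a=np.radians(-27);R=np.array([[np.cos(a),np.sin(a)],[-np.sin(a),np.cos(a)]])  # world->jamb axes
    print(tag,"tcp",t.round(4),current_orientation().round(2),current_contact_force().round(2))
    for n,c in d.items():
        W=cloud(c).reshape(-1,3);W=W[np.isfinite(W[:,0])]
        q=(W[:,:2]-[.5475,-.184])@R.T;W=np.c_[q,W[:,2]]
        near=W[(abs(W[:,0])<.03)&(abs(W[:,1])<.05)]
        zb=t[2]-.106
        for nm,lo,hi in(("top",.094,.103),("knk",.106,.135),("leafknuckle",zb,zb+.02),("bar lo",zb+.03,zb+.05),("bar mid",zb+.06,zb+.09)):
            s=near[(near[:,2]>lo)&(near[:,2]<hi)]
            if len(s)>8:print(n,nm,len(s),"p3",(np.percentile(s,3,axis=0)*1000).round(1),"p97",(np.percentile(s,97,axis=0)*1000).round(1),"med",(np.median(s,axis=0)*1000).round(1),"zmin/max",(s[:,2].min()*1e3).round(1),(s[:,2].max()*1e3).round(1))
    for n,c in d.items(): cv2.imwrite(f"pics/{tag}_{n}.png",c["pixels"])
    print(current_time())
E
python3 - <<'E'
from meas import *
move_ptp([.5475,-.184,.31],[180,0,63]);dwell(.3)
main("m1")
def f(n,a,b,c,e,k):return cv2.resize(cv2.imread(f"pics/m1_{n}.png")[b:e,a:c],(400,500))
cv2.imwrite("pics/j2.png",np.hstack([f("scene",130,110,250,260,0),f("side",325,80,445,230,0)]))
E
```

```text
m1 tcp [ 0.5476 -0.1834  0.3101] [180.    -0.    63.03] [ 0.7   0.13 -1.6 ]
scene top 930 p3 [-26.8 -43.3  94.6] p97 [ 28.7  47.4 102.1] med [10.   8.3 99.1] zmin/max 94.0 103.0
scene knk 356 p3 [ -7.8 -33.6 107.9] p97 [ 11.3  34.1 133.1] med [  2.6 -13.6 126.1] zmin/max 106.0 135.0
scene leafknuckle 133 p3 [ -7.7  -9.9 207.4] p97 [ 11.4  12.7 223.8] med [  6.5   9.3 217.6] zmin/max 206.2 224.0
scene bar lo 109 p3 [ -4.3  -9.2 235. ] p97 [  7.2  13.1 253.4] med [  5.8  10.3 243.6] zmin/max 234.1 254.0
scene bar mid 194 p3 [ -3.9  -9.3 265.6] p97 [  7.6  13.3 293.7] med [  5.8  10.5 280.2] zmin/max 264.2 294.0
side top 492 p3 [-28.4 -41.5  94.3] p97 [ 21.7  47.7 101.7] med [-11.7   8.1  98.6] zmin/max 94.0 102.9
side knk 302 p3 [-11.  -31.2 107.2] p97 [  7.3  35.3 130.8] med [ -5.8  15.8 121. ] zmin/max 106.1 131.4
side leafknuckle 141 p3 [-11.8  -9.3 205.6] p97 [  6.6  13.5 223.3] med [ -7.4   7.4 215.5] zmin/max 204.3 223.6
side bar lo 135 p3 [ -7.5 -10.1 234.9] p97 [  3.1  13.5 253.8] med [ -5.    5.7 244. ] zmin/max 234.3 254.0
side bar mid 215 p3 [ -7.2  -9.3 265.2] p97 [  4.5  13.7 292.8] med [ -5.1   5.7 279.4] zmin/max 264.2 294.0
11.125
```

View pics/j2.png

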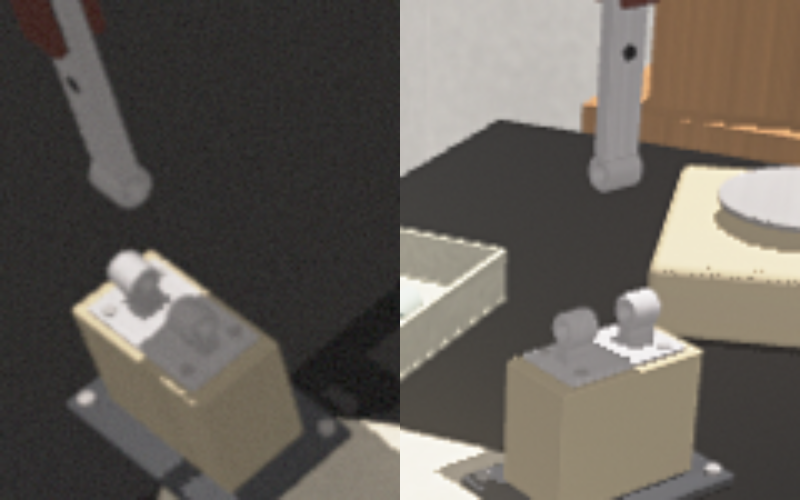

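The leaf hangs vertically above the gap. Relative to the knuckles it's about +0.8 mm off in y and about −0.3 mm in x. I'll correct that and lower it.

```bash
python3 - <<'E'
from meas import *
a=np.radians(-27);off=np.array([[np.cos(a),-np.sin(a)],[np.sin(a),np.cos(a)]])@[.0003,-.0008]
x,y=np.array([.5475,-.184])+off+[-.0001,-.0006]+[.0000,.0006]
print(x,y)
move_straight([x,y,.25],feed=.15)
f0=current_contact_force()
move_straight([x,y,.2153],feed=.04);dwell(.4)
print(f0,current_contact_force())
main("m2")
def f(n,a,b,c,e):return cv2.resize(cv2.imread(f"pics/m2_{n}.png")[b:e,a:c],(400,500),interpolation=cv2.INTER_CUBIC)
cv2.imwrite("pics/j3.png",np.hstack([f("scene",150,160,214,240),f("side",350,130,414,210)]))
E
```

```text
0.5473041095574649 -0.18484900236927254
[ 0.7847146   0.01516946 -1.14116938] [-0.43076525 -0.63384018 -1.17274243]
m2 tcp [ 0.5473 -0.1849  0.2154] [180.  -0.  63.] [ 0.28  0.29 -0.75]
scene top 832 p3 [-26.8 -43.1  94.7] p97 [ 29.   48.4 102.1] med [12.  15.7 99.2] zmin/max 94.1 102.9
scene knk 344 p3 [ -7.4 -32.6 108.7] p97 [ 11.6  34.4 132.7] med [  6.1  16.1 127.2] zmin/max 106.0 134.5
scene leafknuckle 227 p3 [ -8.  -31.7 112.6] p97 [ 11.7  34.4 129.2] med [  8.1  10.4 125.1] zmin/max 109.7 129.4
scene bar lo 87 p3 [ -3.7 -11.5 141. ] p97 [  7.6  11.2 159. ] med [  5.9   9.  149.4] zmin/max 139.9 159.3
scene bar mid 143 p3 [ -3.6 -11.  170.8] p97 [  7.9  12.1 198.4] med [  5.9   8.8 184.4] zmin/max 169.8 199.3
side top 483 p3 [-28.9 -42.7  94.4] p97 [ 19.4  47.3 101.3] med [-12.7   8.9  98.6] zmin/max 94.0 102.9
side knk 377 p3 [-11.3 -31.2 107.1] p97 [  5.8  34.9 133.3] med [ -6.3   8.6 123.5] zmin/max 106.1 134.9
side leafknuckle 276 p3 [-11.6 -31.2 110.4] p97 [  6.8  34.9 129. ] med [ -7.5   8.1 122.1] zmin/max 109.4 129.4
side bar lo 112 p3 [ -6.9 -10.3 140.4] p97 [  4.7  12.5 158.4] med [ -4.6   4.8 149.3] zmin/max 139.5 159.1
side bar mid 185 p3 [ -7.3 -10.8 170.3] p97 [  4.5  12.8 198.5] med [ -4.6   4.6 185.4] zmin/max 169.5 199.3
13.1917
```

View pics/j3.png

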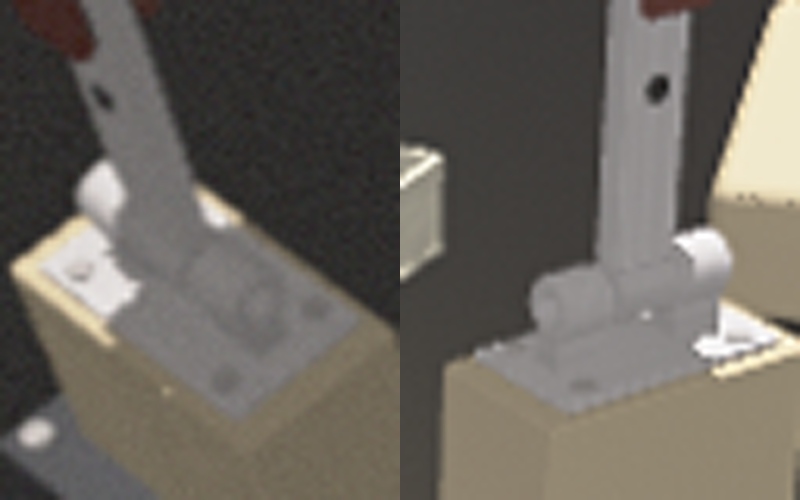

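The loose knuckle sits between the fixed pair (scene crop about (190,250), side crop about (645,285)) and there's no contact force. I'll check x/z coaxiality with circle fits to the barrels.

```bash
cat > fit.py <<'E'
from h import *
import pickle,sys
from scipy.optimize import least_squares
e,d=pickle.load(open(sys.argv[1]+".pkl","rb"));a=np.radians(-27);R=np.array([[np.cos(a),np.sin(a)],[-np.sin(a),np.cos(a)]])
for n,c in d.items():
    W=cloud(c).reshape(-1,3);W=W[np.isfinite(W[:,0])];q=(W[:,:2]-[.5475,-.184])@R.T*1000;W=np.c_[q,W[:,2]*1000]
    s=-1 if n=="side" else 1   # visible side in x
    for nm,lo,hi in(("fix-",-31,-17),("loose",-10,11),("fix+",18,33)):
        p=W[(W[:,1]>lo)&(W[:,1]<hi)&(abs(W[:,0])<16)&(W[:,2]>112)&(W[:,2]<(126 if nm=="loose" else 134))&(s*W[:,0]>(4 if nm=="loose" else -20))]
        r=least_squares(lambda v:np.hypot(p[:,0]-v[0],p[:,2]-v[1])-11,[0,120],loss="soft_l1",f_scale=.7)
        print(n,nm,len(p),r.x.round(2),"rms",np.sqrt(np.mean(r.fun**2)).round(2))
E
python3 fit.py m2
```

```text
scene fix- 46 [  0.46 120.4 ] rms 1.06
scene loose 26 [1.2000e-01 1.2063e+02] rms 1.1
scene fix+ 113 [  0.58 120.88] rms 2.64
side fix- 55 [  1.06 119.83] rms 0.98
side loose 49 [  1.03 120.44] rms 1.48
side fix+ 71 [  0.44 119.64] rms 2.31
```

Holes agree to within about 0.5 mm in x and z, y is within the play, and nothing is touching. Handing in.

```bash
python3 - <<'E'
from rig import *
print(current_contact_force(),current_width(),current_grip_force(),current_time());print(job_done())
E
```

```text
[ 0.28468043  0.28686636 -0.75089355] 0.011913512891433728 39.997150897979736 13.1917
the job is handed in; nothing more can be done
None
```

I handed the job in at 13.2 s: the arm is held upright between the fixed knuckles, with the holes lined up to about 0.5 mm by depth-camera fits and no sign of contact in the force readings.

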